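# Close up the ware packing crate

### The job

Close up the plywood packing crate: push its upright inner flap all the way down over the dish first, then, with the flap down, push the open lid over until it is fully shut. Use only the fingertips or the outside of the fingers; do not pick up, shift or knock over any of the pots, jars and tools in and around the crate.

Things in the scene. Friction and masses are not known exactly. Their poses are not given: they have to be found in the camera images.
- crate: Open plywood packing crate fixed to the table, 220 x 220 mm outside, 110 mm high, walls and floor 10 mm. Origin: centre of its underside; z up. The lid is hinged along its +y rim. A 10 mm divider at its y = -50 mm parts a narrow slot (-y) from the main space (+y); the flap is hinged along the divider's top. Two cleats carry the folded flap.
- flap (a joint): Hinge angle of the inner flap, rad. 0 = folded flat over the main space, free edge towards the crate's +y, its top face 102 mm above the table (hard stop); 1.57 = upright. Starts at 1.4 to 1.7. The hinge is stiff (0.2 Nm friction): the flap stays where it is left and must be pushed the whole way, from its crate -y side.
- flap_hinge (a point): Middle of the flap's hinge line, in the mid-plane of the board: crate frame (0, -50, 98) mm. The line runs along the crate's x.
- flap_edge (a point): Middle of the free edge of the flap, a wooden board 190 mm along the crate's x, 145 mm from hinge to free edge, 8 mm thick; about 240 mm above the table when upright.
- lid (a joint): Hinge angle of the lid, rad. 0 = shut on the rim, its top face 120 mm above the table (hard stop); 1.57 = upright on the crate's +y side. Starts at 1.7 to 1.9, leaning outward. The hinge is stiff (0.6 Nm friction): the lid stays where it is left and must be pushed the whole way, from its outer face (crate +y side when open).
- lid_hinge (a point): Middle of the lid's hinge line, in the plane of its underside: crate frame (0, 110, 110) mm. The line runs along the crate's x.
- lid_edge (a point): Middle of the lid's free edge, on its outer face. The lid is a plywood board 220 x 220 mm, 10 mm thick, the free edge 220 mm from the hinge, the outer face 10 mm off the hinge's plane; about 330 mm above the table when open.
- dish: Terracotta bowl 120 mm across, 55 mm high, loose, standing in the crate's main space; origin under its centre.
- vial: Small glass jar 30 mm across, 60 mm high, loose, standing in the crate's narrow slot; origin under its centre.
- pot_lid: Terracotta pot lid with a knob, 124 mm across, 50 mm high, loose on the table near the crate; origin under its centre.
- bowl: White glazed bowl 110 mm across, 70 mm high, loose on the table near the crate; origin under its centre.
- jar: White glaze jar with a screw cap, 64 mm across, 85 mm high, loose on the table; origin under its centre.
- brush: Brush lying loose on the table; origin on its underside.
- mug: Blue mug 76 mm across, 85 mm high, loose on the table; origin under its centre.

How it is judged:
On the way, in this order (a step that is already met when the one before it is completed fails the run):
1. the flap is folded right down while the lid still stands open (value of joint flap below 0.06 rad and value of joint lid above 1 rad), for 0.2 s.
2. the lid is swung shut over the folded flap (value of joint lid below 0.05 rad and value of joint flap below 0.06 rad), for 0.2 s.
At the end, for the whole second after the job is handed in: The lid is shut (within 0.05 rad) and at rest over the flap, which lies folded (within 0.06 rad); every pot, jar and tool is within 30 mm of where it started (all of step 2 and velocity of joint lid between -0.05 and 0.05 rad/s and distance of each of dish, vial, pot_lid, bowl, jar, brush, mug from where it was at the start of the episode below 0.03 m); the robot touches nothing.
It fails at once if the lid is swung over (below 1.0 rad) while the flap still stands up (above 0.3 rad) (value of joint lid below 1 rad and value of joint flap above 0.3 rad).
It fails at once if a thing in the crate or around it is lifted, carried or pushed away (30 mm) (distance of any of dish, vial, pot_lid, bowl, jar, brush, mug from where it was at the start of the episode above 0.03 m).
It fails at once if a pot or jar is tipped over (angle between any of dish, vial, pot_lid, bowl, jar, mug's own z axis and vertical above 0.5 rad).
It also fails if it takes over 64 s, if anything falls off the work surface, if the arm or the gripper's body presses on something with over 40 N, if the wrist force passes 120 N, or if a joint passes its speed limit or range.

### The arm

A 7-joint arm with a two-finger parallel gripper is mounted at the origin on the work surface. World frame = base frame: x ahead of the robot, y to its left, z up, the work surface at z = 0. Lengths are in m, angles in rad, forces in N, time in s.
With the tool pointing down it reaches from about 0.4 to 0.85 m from the base axis. Payload 4.5 kg.
Tool frame: the origin (TCP) lies between the finger pads; the fingertips stand 11 mm ahead of it and the grasp point (between the pads) lies 8 mm behind it (r.tip_reach is the distance from the TCP to the fingertips, in m); x points along the fingers, y is the direction in which the jaws open and shut, and the axes are right-handed (so a half turn about x gives the same grasp; the last joint's range is limited). The gripper opens to 88 mm and grips with 3 to 60 N. Pads are 18 mm wide; open, the fingers measure 123 mm over their backs; the gripper's body (75 mm by 187 mm) begins 45 mm behind the grasp point.
Start: joints at [-1.289, 0.689, -0.195, 1.565, 0.157, 0.902, -0.215], TCP at [0.153, 0.606, 0.25] pointing down, gripper open.
Joint ranges: [-3.01, 3.01], [-0.46, 2.08], [-1.47, 1.51], [0.13, 2.56], [-1, 4.14], [0.04, 2.09], [-2.66, 2.66]. Speed limits (rad/s): [2.57, 2.57, 3.14, 3.14, 3.14, 3.14, 3.14].

### API

Orientations are given as a unit quaternion [x, y, z, w].
In Python, from plant import r gives the robot as it stands.
- The arm moves only by the tool drive_tool, never from a script. Its argument "deltas" is a list of rows, each a list of 3 entries, a list of its own where there are three numbers: the turn, a rotation vector about the tool's x, y, z in degrees, then the shift along the tool's x, y, z in cm, then the finger opening in cm, from 0 to 8.81. A call has 1 to 12 rows; each row shifts and turns the commanded pose from where the row before left it, along the tool's axes as they then stand; what a row does not reach is not made up. A row lasts 1/12 s, in which the tool goes at most 41.7 mm and 7.16 degrees, less where a joint would pass 70% of its speed; a pose out of reach is approached as far as the arm can. A call is refused whole if a number of a shift passes 4.17 or a number of a turn 7.16, either way. A call with a gripper value outside its range is refused whole. The fingers move at their own pace and stop on an object; "force" is the grip in N (left out, the last holds). Time passes only in rows, so rows that do not move let the fingers close. It gives the time, the measured TCP pose, the force and the opening at its end, in the units of the state.
- r.get_state(): the state, without advancing time (a new reading comes with each control period).
- r.snapshot(name): name is "scene" or "top"; returns a dict with "color" (420x560x3 uint8, red, green, blue), "fov_y" (degrees; the focal length in pixels is half the picture's height over the tangent of half this angle, whatever the lens; pixels are square), "cx", "cy" (the principal point, pixels), "extrinsics" (4x4, takes a point from world to camera coordinates). Camera axes: x right, y up, looking along -z (the intrinsics and any distortion apply to the point x, -y, -z); pixel columns grow to the right and rows downward; lengths in m; the calibration is good to about 2 mm. A picture is of the moment at which its call begins. There is no depth.
- r.finish_job(): hands the job in, once; it reports no verdict.
The state is a dict: "clock": time; "q": joint angles; "qd": joint speeds; "joint_torque": joint torques, N m; "tool_pos": TCP position; "eef_rot": TCP orientation; "contact_force": force on the tool from outside, world axes, zero at the start; "moment": the same for the moment, N m; "opening": opening from 0.0 (shut) to 1.0 (fully open).
Only numpy, scipy, OpenCV 4.12 (cv2) and the standard library are available. Lean on these libraries where they do the work, as an engineer would, in place of code of your own. Each camera call takes 0.05 s, during which the arm holds its last target. There are 200 camera calls.

## Working session

There is one attempt and no reset: what is moved stays moved. The work goes in short steps, Python scripts to look and compute and a tool call to move; the robot and the scene stay as the last step left them, time stands still between calls to the robot, and variables do not carry over. Pictures are saved under pics/ and viewed, about 8 in all and at most 12, crops included, and the job is handed in when it is done.

Besides the shell and the picture viewer there is one more tool, called after "Request:" by a JSON object that holds its "op" and its "data". drive_tool: Moves the arm, as the interface text tells. Its arguments: {"type":"object","properties":{"deltas":{"type":"array","items":{"type":"array"}},"force":{"type":"number"}},"required":["deltas"]}

```bash
mkdir -p pics; ls
python3 - <<'E'
from plant import r
import cv2,numpy as np
for n in("scene","top"):
    s=r.snapshot(n); cv2.imwrite(f"pics/{n}0.png",s["color"][...,::-1]); print(n,s["fov_y"],s["cx"],s["cy"],np.round(s["extrinsics"],4).tolist(),[k for k in s])
print(r.get_state(), r.tip_reach)
E
```

```text
pics
scene 53.98269855847088 278.5218342892585 207.4408060174626 [[0.0866, 0.9961, -0.0179, -0.0255], [-0.7783, 0.0789, 0.6229, 0.3787], [0.6218, -0.0399, 0.7821, -1.5356], [0.0, 0.0, 0.0, 1.0]] ['color', 'fov_y', 'cx', 'cy', 'extrinsics']
top 53.10250196702433 277.56811071443275 209.1366580071762 [[-0.0294, -0.9993, -0.0216, -0.0155], [0.9835, -0.0328, 0.1778, -0.5971], [-0.1784, -0.016, 0.9838, -1.2232], [0.0, 0.0, 0.0, 1.0]] ['color', 'fov_y', 'cx', 'cy', 'extrinsics']
{'clock': 0.1, 'q': array([-1.28920242,  0.68994299, -0.19452919,  1.56623343,  0.15730956,
        0.90251052, -0.21514656]), 'qd': array([-0.00097958, -0.00050631, -0.00135762, -0.00407471,  0.00032012,
       -0.00012624, -0.00045061]), 'joint_torque': array([-2.45489005e-03, -5.28501320e+01, -1.27148408e+00, -1.53836882e+01,
       -5.25997009e-02,  1.95162531e-03,  3.82453015e-05]), 'tool_pos': array([0.15319404, 0.6053617 , 0.24896545]), 'eef_rot': array([ 0.08676891,  0.70171918, -0.08797044,  0.70165701]), 'contact_force': array([ 1.81361754, -0.3711967 , -0.74717401]), 'moment': array([0.00450761, 0.0096923 , 0.00178455]), 'opening': 1.002194754046696} 0.011
```

View pics/scene0.png

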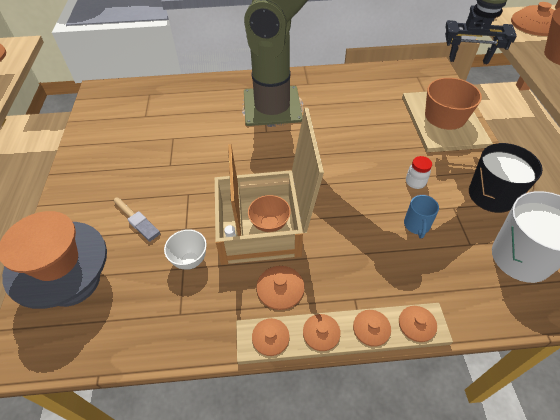

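View pics/top0.png

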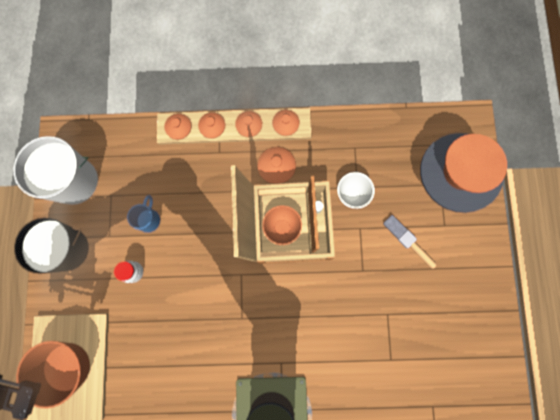

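The crate sits ahead of the robot: the rim in top view spans about (253..333, 183..260). The lid is on its left (world +y) and the flap is near column 316. The bowl is at (356,190), the pot lid at (276,163). I'll enlarge the crate in both views.

Run:
```python
import cv2,numpy as np
a=cv2.imread("pics/top0.png")[140:280,220:390]; b=cv2.imread("pics/scene0.png")[105:275,200:330]
a=cv2.resize(a,None,fx=4,fy=4,interpolation=cv2.INTER_CUBIC); cv2.imwrite("pics/t1.png",a)
b=cv2.resize(b,None,fx=3.5,fy=3.5,interpolation=cv2.INTER_CUBIC); cv2.imwrite("pics/s1.png",b)
```

```text
(no output)
```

View pics/t1.png

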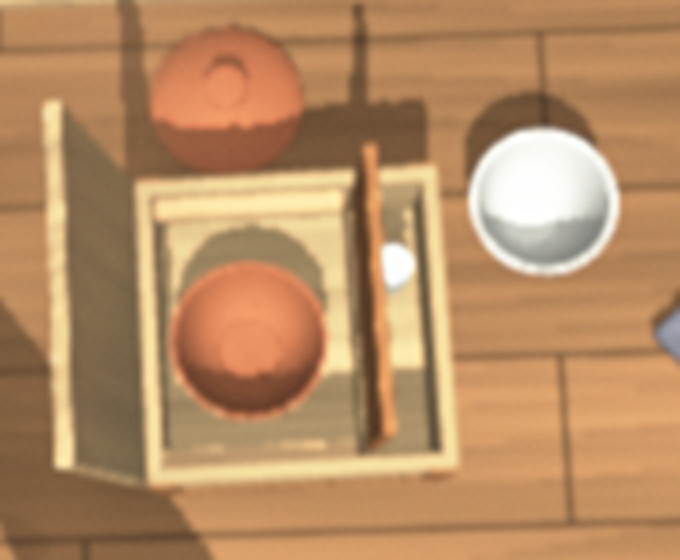

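View pics/s1.png

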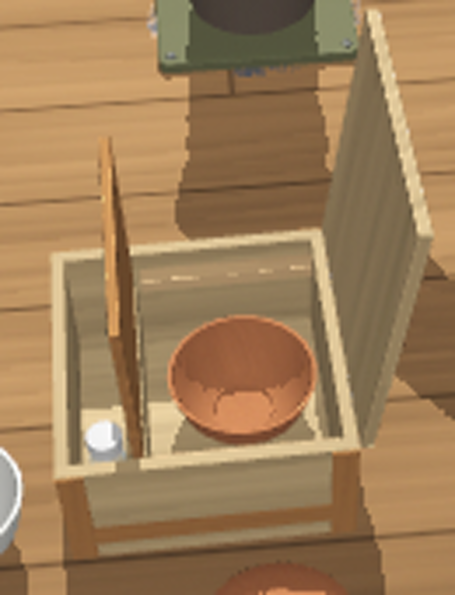

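The top crop shows rim corners at (135,182), (437,165), (458,467) and (150,485). The flap's free edge runs (370,145)–(388,440) and the lid's outer free edge (43,103)–(57,468). The scene crop shows matching rim corners at (52,254), (318,230), (358,447) and (57,475).

```bash
cat > h.py <<'E'
import numpy as np, cv2
from plant import r
def cams():
    out={}
    for n in("scene","top"):
        s=r.snapshot(n); out[n]=(s["extrinsics"],210/np.tan(np.radians(s["fov_y"]/2)),s["cx"],s["cy"],s["color"])
    return out
def ray(c,uv):
    E,f,cx,cy,_=c; R=E[:3,:3]; o=-R.T@E[:3,3]
    d=R.T@np.array([(uv[0]-cx)/f,-(uv[1]-cy)/f,-1.]); return o,d
def onz(c,uv,z):
    o,d=ray(c,uv); return o+d*(z-o[2])/d[2]
def tri(c1,u1,c2,u2):
    A,B=[],[]
    for c,u in((c1,u1),(c2,u2)):
        o,d=ray(c,u); d/=np.linalg.norm(d); P=np.eye(3)-np.outer(d,d); A.append(P);B.append(P@o)
    return np.linalg.lstsq(np.vstack(A),np.hstack(B),rcond=None)[0]
E
python3 - <<'E'
from h import *
np.set_printoptions(precision=4,suppress=True)
C=cams();T=C["top"];S=C["scene"]
t=lambda u,v:((u+.5)/4-.5+220,(v+.5)/4-.5+140)
s=lambda u,v:((u+.5)/3.5-.5+200,(v+.5)/3.5-.5+105)
top=[t(135,182),t(437,165),t(458,467),t(150,485)]   # +x+y,+x-y,-x-y,-x+y
sc=[s(358,447),s(57,475),s(52,254),s(318,230)]
loc=np.array([[110,110],[110,-110],[-110,-110],[-110,110]])/1e3
P=np.array([[onz(T,a,.11) for a in top],[onz(S,a,.11) for a in sc]]); print(P)
for q in (P[0],P[1],P.mean(0)):
    q=q[:,:2]; c=q.mean(0); z=((q-c)@[1,1j])@np.conj(loc@[1,1j]); print("centre",c,"yaw deg",np.degrees(np.angle(z)),"scale",abs(z)/(4*2*.11**2))
print("tri",[tri(T,a,S,b) for a,b in zip(top,sc)])
print("flap edge",tri(T,t(370,145),S,s(113,332)),tri(T,t(388,440),S,s(106,140)))
print("lid edge",tri(T,t(53,100),S,s(428,236)),tri(T,t(66,468),S,s(374,12)))
E
```

```text
[[[ 0.66    0.0337  0.11  ]
  [ 0.6651 -0.1878  0.11  ]
  [ 0.4447 -0.1914  0.11  ]
  [ 0.4387  0.0273  0.11  ]]

 [[ 0.6584  0.0298  0.11  ]
  [ 0.6614 -0.187   0.11  ]
  [ 0.4453 -0.1927  0.11  ]
  [ 0.441   0.0236  0.11  ]]]
centre [ 0.5521 -0.0796] yaw deg 1.3699943262072902 scale 1.002502192642204
centre [ 0.5515 -0.0816] yaw deg 1.2614867652655757 scale 0.9848394148481876
centre [ 0.5518 -0.0806] yaw deg 1.3162227339781132 scale 0.993670358301372
tri [array([0.6595, 0.0316, 0.1116]), array([ 0.6641, -0.1869,  0.114 ]), array([ 0.4448, -0.1921,  0.1094]), array([0.4388, 0.0257, 0.1077])]
flap edge [ 0.6465 -0.1311  0.2456] [ 0.4551 -0.1343  0.2373]
lid edge [0.6598 0.0664 0.3281] [0.4377 0.0621 0.3231]
```

```bash
cat >> h.py <<'E'
from scipy.spatial.transform import Rotation as Ro
# goal: tool x = down, tool y = +-world x (jaws), tool z = right-handed
def goal(sg): 
    x=np.array([0,0,-1.]);y=np.array([sg,0,0.]);return Ro.from_matrix(np.c_[x,y,np.cross(x,y)])
def st():
    s=r.get_state(); R=Ro.from_quat(s["eef_rot"]); print("t",round(s["clock"],2),"tcp",s["tool_pos"].round(4),"F",s["contact_force"].round(1),"open",round(s["opening"],2))
    return s,R
E
python3 - <<'E'
from h import *
s,R=st(); print("axes cols\n",R.as_matrix().round(3))
for g in(1,-1): print(g,"rotvec tool deg",np.degrees((R.inv()*goal(g)).as_rotvec()).round(1), "tool z world",goal(g).as_matrix()[:,2])
E
```

```text
t 0.2 tcp [0.1532 0.6056 0.2492] F [ 0.   0.  -0.9] open 1.0
axes cols
 [[-0.     0.245  0.969]
 [-0.001  0.969 -0.245]
 [-1.    -0.001  0.   ]]
1 rotvec tool deg [75.8  0.   0. ] tool z world [ 0. -1.  0.]
-1 rotvec tool deg [-1.042e+02 -1.000e-01  0.000e+00] tool z world [0. 1. 0.]
```

Run:
```python
from h import *
s,R=st(); N=28; p=s["tool_pos"].copy(); p[2]=.39
a0=np.arctan2(p[1],p[0]); r0=np.hypot(p[0],p[1]); T=np.array([.553,-.185]); a1=np.arctan2(T[1],T[0]); r1=np.hypot(*T)
for k in range(N):
    f=(k+1)/N; a=a0+(a1-a0)*f; q=np.array([np.cos(a)*(r0+(r1-r0)*f),np.sin(a)*(r0+(r1-r0)*f),.39])
    if k in(0,9,18,27): print((R.inv().apply(q-p)*100).round(2), 75.8/N)
    p=q; R=R*Ro.from_rotvec([np.radians(75.8/N),0,0])
```

```text
t 0.2 tcp [0.1532 0.6056 0.2492] F [ 0.   0.  -0.9] open 1.0
[ 0.   -0.26  3.66] 2.707142857142857
[ 0.   -0.62  3.54] 2.707142857142857
[ 0.   -0.97  3.38] 2.707142857142857
[ 0.   -1.29  3.18] 2.707142857142857
```

Request:
{"op": "drive_tool", "data": {"deltas": [[[0,0,0],[-3.5,0,0],0],[[0,0,0],[-3.5,0,0],0],[[0,0,0],[-3.5,0,0],0],[[0,0,0],[-3.5,0,0],0]], "force": 20}}

```text
clock: 0.53
tool_pos: [0.1532, 0.6054, 0.3911]
eef_rot: [0.087, 0.702, -0.088, 0.702]
contact_force: [1.1, 1.6, -0.5]
opening: 0.722
```

Request:
{"op": "drive_tool", "data": {"deltas": [[[2.7,0,0],[0,-0.3,3.6],0],[[2.7,0,0],[0,-0.3,3.6],0],[[2.7,0,0],[0,-0.3,3.6],0],[[2.7,0,0],[0,-0.4,3.6],0],[[2.7,0,0],[0,-0.4,3.6],0],[[2.7,0,0],[0,-0.5,3.6],0],[[2.7,0,0],[0,-0.5,3.6],0],[[2.7,0,0],[0,-0.5,3.5],0],[[2.7,0,0],[0,-0.6,3.5],0],[[2.7,0,0],[0,-0.6,3.5],0],[[2.7,0,0],[0,-0.7,3.5],0],[[2.7,0,0],[0,-0.7,3.5],0]]}}

```text
clock: 1.53
tool_pos: [0.4929, 0.3519, 0.3894]
eef_rot: [0.28, 0.649, -0.28, 0.649]
contact_force: [0.5, 0.7, 0.3]
opening: 0.006
```

Request:
{"op": "drive_tool", "data": {"deltas": [[[2.7,0,0],[0,-0.7,3.5],0],[[2.7,0,0],[0,-0.8,3.5],0],[[2.7,0,0],[0,-0.8,3.4],0],[[2.7,0,0],[0,-0.9,3.4],0],[[2.7,0,0],[0,-0.9,3.4],0],[[2.7,0,0],[0,-0.9,3.4],0],[[2.7,0,0],[0,-1.0,3.4],0],[[2.7,0,0],[0,-1.0,3.3],0],[[2.7,0,0],[0,-1.1,3.3],0],[[2.7,0,0],[0,-1.1,3.3],0],[[2.7,0,0],[0,-1.1,3.3],0],[[2.7,0,0],[0,-1.2,3.2],0]]}}

```text
clock: 2.53
tool_pos: [0.5828, -0.0498, 0.3894]
eef_rot: [0.45, 0.545, -0.45, 0.545]
contact_force: [0.2, -0.4, -0.3]
opening: 0.001
```

Request:
{"op": "drive_tool", "data": {"deltas": [[[2.7,0,0],[0,-1.2,3.2],0],[[2.7,0,0],[0,-1.2,3.2],0],[[2.7,0,0],[0,-1.3,3.2],0],[[2.7,0,0],[0,-1.3,3.2],0],[[0,0,0],[0,0,0],0]]}}

```text
clock: 2.95
tool_pos: [0.545, -0.1899, 0.3899]
eef_rot: [-0.501, -0.496, 0.505, -0.498]
contact_force: [-0.0, -0.5, 0.5]
opening: 0.008
```

Run:
```python
from h import *
s,R=st(); print("turn left",np.degrees((R.inv()*goal(1)).as_rotvec()).round(2)); print("q",s["q"].round(2))
# flap push path: TCP y,z for corner contact at radius .11, rounded finger half width 9 mm, tip 11 mm
hy,hz=-.1305,.098
for th in range(95,-1,-10):
    t=np.radians(th); n=np.array([-np.sin(t),np.cos(t)]); c=np.array([hy,hz])+.11*np.array([np.cos(t),np.sin(t)])+.004*n
    print(th,"tcp y,z",(c+[-.009,.011]).round(4))
```

```text
t 2.95 tcp [ 0.545  -0.1899  0.3899] F [-0.  -0.5  0.5] open 0.01
turn left [-0.61  0.36  0.13]
q [ 0.13  0.49  0.21  1.52 -0.1   1.15  0.34]
95 tcp y,z [-0.1531  0.2182]
85 tcp y,z [-0.1339  0.2189]
75 tcp y,z [-0.1149  0.2163]
65 tcp y,z [-0.0966  0.2104]
55 tcp y,z [-0.0797  0.2014]
45 tcp y,z [-0.0645  0.1896]
35 tcp y,z [-0.0517  0.1754]
25 tcp y,z [-0.0415  0.1591]
15 tcp y,z [-0.0343  0.1413]
5 tcp y,z [-0.0303  0.1226]
```

Request:
{"op": "drive_tool", "data": {"deltas": [[[0,0,0],[3.4,0,0],0],[[0,0,0],[3.4,0,0],0],[[0,0,0],[3.4,0,0],0],[[0,0,0],[3.4,0,0],0],[[0,0,0],[3.4,0,0],0],[[0,0,0],[0,0,-1.5],0],[[0,0,0],[0,0,-1.5],0],[[0,0,0],[0,0,-1.0],0],[[0,0,0],[0,0,-1.0],0],[[0,0,0],[0,0,-1.0],0],[[0,0,0],[0,0,-1.0],0]]}}

```text
clock: 3.87
tool_pos: [0.5488, -0.1107, 0.2202]
eef_rot: [0.499, 0.5, -0.499, 0.501]
contact_force: [0.1, -2.5, -0.9]
opening: 0.006
```

Request:
{"op": "drive_tool", "data": {"deltas": [[[0,0,0],[0.9,0,-1.4],0],[[0,0,0],[0.5,0,-0.9],0],[[0,0,0],[0.5,0,-0.8],0],[[0,0,0],[0.6,0,-0.8],0],[[0,0,0],[0.6,0,-0.7],0],[[0,0,0],[0.7,0,-0.7],0],[[0,0,0],[0.7,0,-0.6],0],[[0,0,0],[0.8,0,-0.5],0],[[0,0,0],[0.8,0,-0.5],0],[[0,0,0],[0.9,0,-0.4],0],[[0,0,0],[0.9,0,-0.3],0]]}}

```text
clock: 4.78
tool_pos: [0.5481, -0.0345, 0.1397]
eef_rot: [0.499, 0.501, -0.499, 0.501]
contact_force: [0.0, -1.6, 1.2]
opening: 0.006
```

Run:
```python
from h import *
C=cams(); st()
a=cv2.resize(C["top"][4][110:290,200:400],None,fx=2,fy=2); b=cv2.resize(C["scene"][4][90:270,180:380],None,fx=2,fy=2)
cv2.imwrite("pics/m1.png",np.hstack([a,b])[...,::-1])
```

```text
t 4.88 tcp [ 0.547  -0.034   0.1389] F [0.4 0.3 0.8] open 0.0
```

View pics/m1.png

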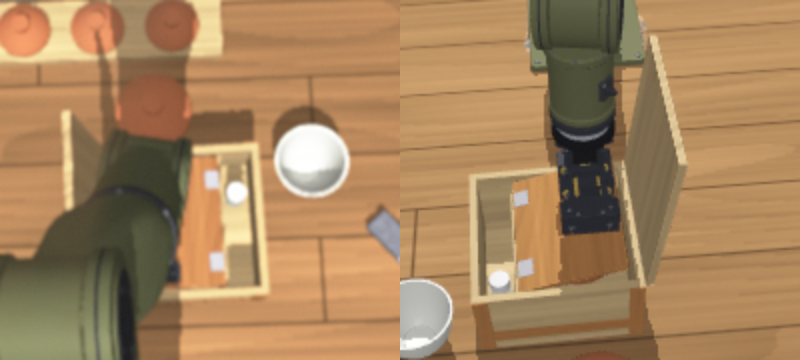

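The flap is nearly down under the fingers. The lid still stands open and clear of the gripper, and the vial at scene (498,280) is undisturbed. Next is the last of the arc and the press.

Request:
{"op": "drive_tool", "data": {"deltas": [[[0,0,0],[0.9,0,-0.2],0],[[0,0,0],[0.9,0,-0.1],0],[[0,0,0],[0.5,0,0],0],[[0,0,0],[0.3,0,0],0],[[0,0,0],[0.2,0,0],0],[[0,0,0],[0.1,0,0],0],[[0,0,0],[0,0,0],0]]}}

```text
clock: 5.47
tool_pos: [0.548, -0.0315, 0.1133]
eef_rot: [0.499, 0.501, -0.499, 0.501]
contact_force: [-3.9, 2.4, 15.6]
opening: 0.007
```

Request:
{"op": "drive_tool", "data": {"deltas": [[[0,0,0],[0.1,0,0],0],[[0,0,0],[0,0,0],0],[[0,0,0],[0,0,0],0],[[0,0,0],[0,0,0],0]]}}

```text
clock: 5.8
tool_pos: [0.548, -0.0315, 0.1131]
eef_rot: [0.5, 0.501, -0.499, 0.501]
contact_force: [-5.8, 1.9, 23.8]
opening: 0.006
```

Request:
{"op": "drive_tool", "data": {"deltas": [[[0,0,0],[-2,0,0.3],0],[[0,0,0],[-3,0,1.0],0],[[0,0,0],[-4,0,1.5],0],[[0,0,0],[-4,0,1.5],0],[[0,0,0],[-4,0,0],0],[[0,0,0],[-4,0,0],0],[[0,0,0],[-4,0,0],0],[[0,0,0],[-4,0,0],0]]}}

```text
clock: 6.47
tool_pos: [0.5476, -0.0745, 0.4008]
eef_rot: [0.499, 0.501, -0.499, 0.501]
contact_force: [0.5, -0.3, -0.5]
opening: 0.004
```

Run:
```python
from h import *
s,R=st(); print("turn left",np.degrees((R.inv()*goal(1)).as_rotvec()).round(2))
hy,hz=.0295,.110; rr=.18
for th in [99,90]+list(range(80,-1,-10)):
    t=np.radians(th); n=np.array([np.sin(t),np.cos(t)]); c=np.array([hy,hz])+rr*np.array([-np.cos(t),np.sin(t)])+.010*n
    print(th,"tcp y,z",(c+[.009,.011]).round(4))
```

```text
t 6.47 tcp [ 0.5476 -0.0745  0.4008] F [ 0.5 -0.3 -0.5] open 0.0
turn left [0.15 0.01 0.  ]
99 tcp y,z [0.0765 0.2972]
90 tcp y,z [0.0485 0.301 ]
80 tcp y,z [0.0171 0.3   ]
70 tcp y,z [-0.0137  0.2936]
60 tcp y,z [-0.0428  0.2819]
50 tcp y,z [-0.0695  0.2653]
40 tcp y,z [-0.093   0.2444]
30 tcp y,z [-0.1124  0.2197]
20 tcp y,z [-0.1272  0.192 ]
10 tcp y,z [-0.137   0.1621]
0 tcp y,z [-0.1415  0.131 ]
```

Request:
{"op": "drive_tool", "data": {"deltas": [[[0,0,0],[0,0,-4],0],[[0,0,0],[0,0,-4],0],[[0,0,0],[0,0,-4],0],[[0,0,0],[0,0,-4],0],[[0,0,0],[0,0,-4],0],[[0,0,0],[3.3,0,0],0],[[0,0,0],[3.3,0,0],0],[[0,0,0],[3.4,0,0],0],[[0,0,0],[0,0,0],0]]}}

```text
clock: 7.22
tool_pos: [0.5434, 0.1252, 0.293]
eef_rot: [0.495, 0.503, -0.503, 0.499]
contact_force: [-1.1, -0.5, 0.3]
opening: 0.004
```

Run:
```python
from h import *
C=cams(); st()
a=cv2.resize(C["top"][4][110:290,200:400],None,fx=2,fy=2); b=cv2.resize(C["scene"][4][90:270,180:380],None,fx=2,fy=2)
cv2.imwrite("pics/m2.png",np.hstack([a,b])[...,::-1])
```

```text
t 7.32 tcp [0.5473 0.1255 0.2986] F [1.  0.9 0.7] open 0.01
```

View pics/m2.png

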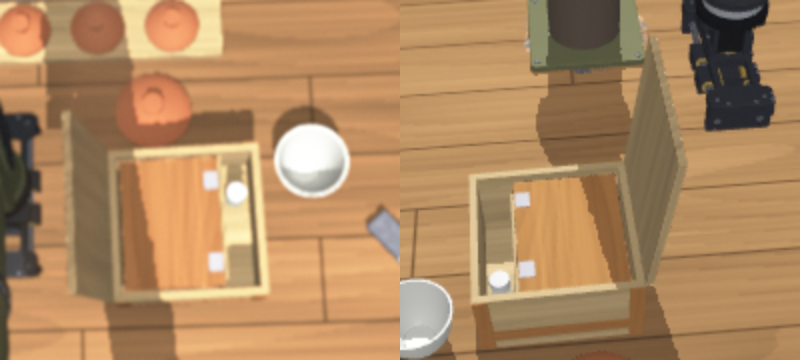

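The flap lies flat in both views, dish hidden beneath it, vial and bowl unmoved. The lid still stands open with the gripper outside it. Now I push the lid.

Request:
{"op": "drive_tool", "data": {"deltas": [[[0,0,0],[0,0,-2],0],[[0,0,0],[0,0,-1.5],0],[[0,0,0],[0,0,-1],0],[[0,0,0],[0,0,-1],0],[[0,0,0],[0,0,-1],0],[[0,0,0],[0,0,-1.2],0],[[0,0,0],[0,0,-1.5],0],[[0,0,0],[0,0,-1.6],0],[[0,0,0],[0.3,0,-1.6],0],[[0,0,0],[0.3,0,-1.5],0]]}}

```text
clock: 8.15
tool_pos: [0.547, 0.2673, 0.2925]
eef_rot: [0.499, 0.501, -0.499, 0.501]
contact_force: [-0.2, 0.5, -0.1]
opening: 0.006
```

I got the sign wrong: the tool moved away from the lid through free air, with no contact. It now comes back along tool +z.

Request:
{"op": "drive_tool", "data": {"deltas": [[[0,0,0],[-0.3,0,3.5],0],[[0,0,0],[-0.3,0,3.5],0],[[0,0,0],[0,0,3.5],0],[[0,0,0],[0,0,3.0],0],[[0,0,0],[0,0,2.0],0],[[0,0,0],[0,0,1.5],0],[[0,0,0],[0,0,1],0],[[0,0,0],[0,0,1],0],[[0,0,0],[0,0,1],0],[[0,0,0],[0,0,1],0],[[0,0,0],[0,0,1],0]]}}

```text
clock: 9.07
tool_pos: [0.5486, 0.0459, 0.299]
eef_rot: [0.499, 0.502, -0.498, 0.501]
contact_force: [1.2, 3.7, 2.7]
opening: 0.002
```

Request:
{"op": "drive_tool", "data": {"deltas": [[[0,0,0],[0,0,1.4],0],[[0,0,0],[0,0,1.5],0],[[0,0,0],[0.2,0,1.5],0],[[0,0,0],[0.4,0,1.5],0],[[0,0,0],[0.5,0,1.5],0],[[0,0,0],[0.6,0,1.4],0],[[0,0,0],[0.8,0,1.3],0],[[0,0,0],[0.9,0,1.3],0],[[0,0,0],[1.0,0,1.2],0],[[0,0,0],[1.1,0,1.1],0]]}}

```text
clock: 9.9
tool_pos: [0.5495, -0.0931, 0.2437]
eef_rot: [0.5, 0.5, -0.499, 0.502]
contact_force: [1.9, 2.2, 2.3]
opening: 0.003
```

Request:
{"op": "drive_tool", "data": {"deltas": [[[0,0,0],[1.2,0,1.0],0],[[0,0,0],[1.2,0,0.9],0],[[0,0,0],[1.4,0,0.8],0],[[0,0,0],[1.4,0,0.7],0],[[0,0,0],[1.5,0,0.5],0],[[0,0,0],[1.5,0,0.5],0],[[0,0,0],[1.5,0,0.3],0],[[0,0,0],[1.0,0,0.1],0],[[0,0,0],[0.4,0,0],0],[[0,0,0],[0.2,0,0],0],[[0,0,0],[0.2,0,0],0],[[0,0,0],[0,0,0],0]]}}

```text
clock: 10.9
tool_pos: [0.5477, -0.1414, 0.1313]
eef_rot: [0.499, 0.5, -0.5, 0.501]
contact_force: [-5.7, 0.0, 21.8]
opening: 0.005
```

Tip height is 120.3 mm with 22 N, so the lid is on its stop. I'll hold briefly, retreat and look.

Request:
{"op": "drive_tool", "data": {"deltas": [[[0,0,0],[0,0,0],0],[[0,0,0],[0,0,0],0],[[0,0,0],[0,0,0],0],[[0,0,0],[-2,0,0],0],[[0,0,0],[-4,0,0],0],[[0,0,0],[-4,0,0],0],[[0,0,0],[-4,0,0],0],[[0,0,0],[-4,-1,-4],0],[[0,0,0],[-2,-1,-4],0],[[0,0,0],[0,-1,-4],0],[[0,0,0],[0,-1,-4],0]]}}

```text
clock: 11.82
tool_pos: [0.5113, 0.006, 0.3175]
eef_rot: [0.5, 0.5, -0.499, 0.501]
contact_force: [0.4, 0.3, 0.1]
opening: 0.005
```

Request:
{"op": "drive_tool", "data": {"deltas": [[[0,0,0],[0,0,-4],0],[[0,0,0],[0,0,-4],0],[[0,0,0],[0,0,-4],0],[[0,0,0],[0,0,-4],0],[[0,0,0],[0,0,0],0]]}}

```text
clock: 12.23
tool_pos: [0.5093, 0.1757, 0.3155]
eef_rot: [0.497, 0.506, -0.494, 0.503]
contact_force: [0.6, 1.0, -0.2]
opening: 0.004
```

Run:
```python
from h import *
C=cams(); st()
a=cv2.resize(C["top"][4][90:290,110:440],None,fx=1.5,fy=1.5); b=cv2.resize(C["scene"][4][90:290,100:430],None,fx=1.5,fy=1.5)
cv2.imwrite("pics/m3.png",np.vstack([a,b])[...,::-1])
# start vs now, difference around loose things
for n in("top","scene"):
    o=cv2.imread(f"pics/{n}0.png")[...,::-1]; c=C[n][4]
    for nm,lo,hi in(("white",(0,0,190),(179,50,255)),("blue",(95,90,30),(125,255,255)),("red",(172,180,60),(179,255,255)),("red0",(0,215,90),(4,255,255))):
        for im,w in((o,"before"),(c,"after")):
            m=cv2.inRange(cv2.cvtColor(np.ascontiguousarray(im),cv2.COLOR_RGB2HSV),lo,hi); k,_,s,ce=cv2.connectedComponentsWithStats(m)
            print(n,nm,w,[(int(s[i,4]),*ce[i].round(1).tolist()) for i in range(1,k) if s[i,4]>40 and 90<ce[i][0]<445 and 100<ce[i][1]<300])
```

```text
t 12.33 tcp [0.5102 0.1669 0.3156] F [ 0.9 -0.3 -0.3] open 0.01
top white before [(859, 354.7, 187.5), (74, 318.9, 206.1), (162, 407.5, 239.0), (65, 132.6, 278.7)]
top white after [(896, 354.8, 187.8), (169, 407.4, 239.2)]
top blue before [(273, 149.1, 221.5)]
top blue after []
top red before []
top red after []
top red0 before []
top red0 after []
scene white before [(131, 136.5, 217.6), (59, 228.2, 229.1), (291, 183.2, 252.2), (80, 189.5, 248.8)]
scene white after [(131, 136.5, 217.6), (277, 183.1, 252.0), (60, 189.6, 249.4)]
scene blue before [(999, 420.8, 214.4)]
scene blue after [(999, 420.8, 214.4)]
scene red before []
scene red after []
scene red0 before [(193, 422.7, 163.6)]
scene red0 after [(200, 422.4, 163.7)]
```

View pics/m3.png

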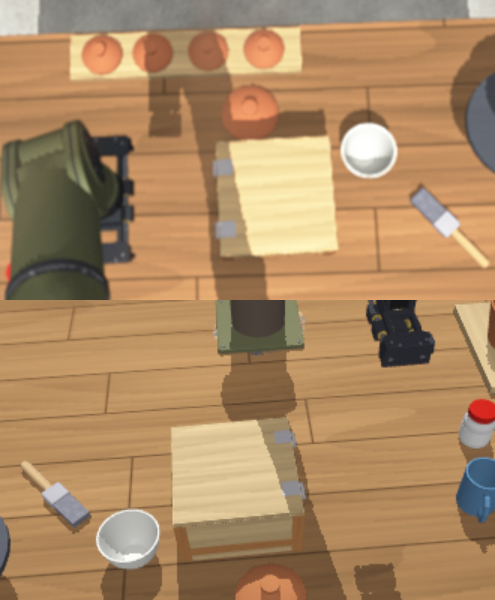

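The lid lies flush on the rim in both views. The bowl, brush, jar and mug are on their starting pixels, and the arm is clear. I'll hand in the job.

Run:
```python
from h import *
st(); r.finish_job()
```

```text
t 12.33 tcp [0.5102 0.1669 0.3156] F [ 0.9 -0.3 -0.3] open 0.01
the job is handed in; nothing more can be done
```

The crate is closed: I pushed the flap down onto its stop with the shut fingertips, then pushed the lid over from its outer face until it was shut. The arm was then moved clear and the job handed in at about 12.3 s. No verdict was reported.

**Last checks:**
- **Flap:** the fingertips stopped at 102 mm with 24 N. The pictures taken afterwards showed the flap flat and the lid still open.
- **Lid:** the fingertips stopped at 120 mm with 22 N, and the last pictures show it flush on the rim.
- **Pots and tools:** the bowl, brush, mug and jar stayed within about 1 pixel of where they started. The pot lid looks unmoved by eye. The dish and vial are now hidden. The vial was unmoved when last seen, before the lid was closed, and the dish was already covered by the flap.
- **Contact:** the wrist force reads about zero with the arm clear of everything.

**One slip:** my first lid push went the wrong way and moved about 14 cm away from the lid through free air. It touched nothing and I reversed it.

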